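# Prop the carry-case catch and lift out the car tray

## Task

Get the tray of model cars out of the carry case: drive the wooden wedge under the lip of the sprung catch and leave it there to hold the catch open on its own, then lift the tray out by its handle without forcing or tipping it, and set it down gently, square in the middle of the display riser. Then pull the wedge out so that the catch springs shut, and leave the wedge lying flat on the bare table well clear of the catch. Do not disturb anything else on the stall.

Things in the scene. Friction and masses are not known exactly. Their poses are not given: they have to be found in the camera images.
- case: Black hard-shell carry case, aluminium edges, does not move. Origin: centre of its underside. Base 146 (x) by 196 mm (y), walls 60 high, 5 thick, floor 5 thick; tray has 2 mm play all round. Open lid, 30 mm deep, lies beyond its +x side (to x = 225); folded handle 14 mm out of the -x side. The sprung steel catch is outside the -y wall at x = 0, on a pin at y = -103, z = 56, bracket top z = 63 mm.
- catch (a joint): Catch angle: 0 shut, grows as its outer lip is raised, to 0.6 rad. A 30 mm wide paddle slopes from the pin (along the case's x) out and down to the lip. Raising the lip draws a nose, through the case wall, out of a slot in the tray's side: the tray is free above 0.19 rad; the wedge's full height gives about 0.24. Spring: 4 N at the lip shut, 6 N open; let go, it snaps shut.
- catch_lip (a point): Middle of the underside of the catch's lip, a round bar 8 mm thick, 34 mm long along the case's x. Shut: 74 mm out from the wall (172 mm from the case origin along its -y), 14 mm above the table. Raised to 32 mm it also moves 7 mm farther out. The table below is free: the wedge is slid in on the table along the case's x, tip first, past the end of the lip until its flat top is under it.
- tray: Grey tray, 132 (x) by 182 mm (y), walls 30 high, six die-cast cars fixed in its cells (tops 27 above the underside); 0.3 to 0.55 kg. Origin: centre of its underside, 5 mm above the table while in the case, axes as the case's. Handle along the tray's x over its centre: grip bar 84 mm long, 14 thick (y), from 46 to 66 mm above the underside; free beside and below it down to the cars.
- wedge: Wooden door wedge, 152 mm long, 34 mm wide, about 80 g, lying flat on its base. Origin: centre of its base. Its thin end points to its +x: 5 mm high at x = +76 mm, rising evenly to 32 mm at x = -2 mm; from there to the butt at x = -76 mm the top is flat, 32 mm high. Sides parallel.
- riser: Low plywood display riser, empty, 170 mm (x) by 220 mm (y), top 30 mm above the table; fixed. Origin: centre of its underside. The tray's x belongs along the riser's x, either way round.
- carton: Bystander: boxed model, 100 x 45 x 45 mm, beside the wedge.
- car_a: Bystander: loose green die-cast car, 75 x 31 x 24 mm.
- car_b: Bystander: loose red die-cast car, 75 x 31 x 24 mm.
- can: Bystander: drinks can, 66 mm across, 115 mm high.
- tape: Bystander: roll of tape lying flat, 90 mm across, 24 mm high.
- marker: Bystander: marker pen, 128 mm long, 13 mm thick.
- reader: Bystander: card reader, 160 x 78 x 30 mm.
Things that resemble listed ones, but are neither listed nor needed, are in the scene too. Of the things that look like the tray, the largest one is meant.

How it is judged:
By the outcome, as a careful person would: the job done as asked, in the order asked, and still so for the second after the job is handed in, with the robot touching nothing.
It also fails if it takes over 64 s, if anything falls off the work surface, if the arm or the gripper's body presses on something with over 40 N, if the wrist force passes 120 N, or if a joint passes its speed limit or range.

## Robot

A 6-joint arm with a two-finger parallel gripper is mounted at the origin on the work surface. World frame = base frame: x ahead of the robot, y to its left, z up, the work surface at z = 0. Lengths are in m, angles in rad, forces in N, time in s.
With the tool pointing down it reaches from about 0.3 to 0.85 m from the base axis. Payload 4.2 kg.
Tool frame: the origin (TCP) lies on the centre line of the jaws, within the pads' length; the fingertips stand 14 mm ahead of it and the grasp point (between the pads) lies 5 mm behind it; z points along the fingers, y is the direction in which the jaws open and shut (so a half turn about z gives the same grasp; the last joint's range is limited). The gripper opens to 91 mm and grips with 3 to 60 N. Pads are 32 mm wide; open, the fingers measure 118 mm over their backs; the gripper's body (76 mm by 178 mm) begins 60 mm behind the grasp point.
Start: joints at [1.15, 0.32, 1.565, -0, 1.257, -0.02], TCP at [0.224, 0.529, 0.228] pointing down, gripper open.
Joint ranges: [-3.11, 3.11], [-0.84, 2.01], [0.21, 2.61], [-1.34, 4.49], [0.05, 2.63], [-2.56, 2.56]. Speed limits (rad/s): [2.57, 2.57, 3.14, 3.14, 3.14, 3.14].

## Interface

Orientations are given as a unit quaternion [x, y, z, w].
In Python, from bench import * gives the robot as it stands.
- The arm moves only by the shell command python3 -m inch 'ROWS'. ROWS is JSON, a list of rows, each a list of 3 entries, a list of its own where there are three numbers: the gripper's target within -1 to 1 (shut at 1, half-way at 0, fully open at -1), then the shift along the tool's x, y, z in cm, then the turn, a rotation vector about the tool's x, y, z in rad. In form: [[jaw, [tx, ty, tz], [wx, wy, wz]], ...]. A call has 1 to 8 rows; each row is the pose to reach, as a shift and turn from the pose measured when the call began, along the tool's axes at that moment; what a row does not reach only later rows make up. A row lasts 1/10 s, in which the tool goes at most 50 mm and 8.59 degrees, less where a joint would pass 70% of its speed; a pose out of reach is approached as far as the arm can. A call with a gripper value outside its range is refused whole. The fingers move at their own pace and stop on an object; the grip force is fixed at half the most. Time passes only in rows, so rows that repeat a pose let the fingers close. It gives the time, the measured TCP pose, the force and the opening at its end, in the units of the state.
- get_obs(): the state, without advancing time (a new reading comes with each control period).
- snapshot(name): name is "side" or "top"; returns the picture (420x560x3 uint8, red, green, blue); there is no depth.
- calibration(name): a dict with "fx", "fy", "cx", "cy" (pixels), "dist" ([k1, k2, p1, p2, k3] as OpenCV has them; the pictures are not rectified), "extrinsics" (4x4, takes a point from world to camera coordinates). Camera axes: x right, y down, z forward; pixel columns grow to the right and rows downward; lengths in m; the calibration is good to about 2 mm. A picture is of the moment at which its call begins. calibration takes no time and is no camera call.
- job_done(): hands the job in, once; it reports no verdict.
The state is a dict: "time": time; "q": joint angles; "joint_velocities": joint speeds; "tau": joint torques, N m; "ee_pos": TCP position; "orientation": TCP orientation; "force": force on the tool from outside, world axes, zero at the start; "moment": the same for the moment, N m; "gripper_width": finger opening in m.
Only numpy, scipy, OpenCV 4.12 (cv2) and the standard library are available. Lean on these libraries where they do the work, as an engineer would, in place of code of your own. Each camera call takes 0.05 s, during which the arm holds its last target. There are 200 camera calls.

## Working session

There is one attempt and no reset: what is moved stays moved. The work goes in short steps, Python scripts to look and compute and a shell command to move; the robot and the scene stay as the last step left them, time stands still between calls to the robot, and variables do not carry over. Pictures are saved under pics/ and viewed, about 8 in all and at most 12, crops included, and the job is handed in when it is done.

```bash
mkdir -p pics; cat > h.py <<'E'
from bench import *
import numpy as np, cv2
def cal(n):
    c=calibration(n);K=np.array([[c['fx'],0,c['cx']],[0,c['fy'],c['cy']],[0,0,1]]);return K,np.array(c['dist'],float),np.array(c['extrinsics'])
def ray(n,uv):
    K,d,T=cal(n);p=cv2.undistortPoints(np.array([[uv]],float),K,d)[0,0]
    R=T[:3,:3];o=-R.T@T[:3,3];v=R.T@np.array([p[0],p[1],1]);return o,v/np.linalg.norm(v)
def atz(n,uv,z):
    o,v=ray(n,uv);return o+v*(z-o[2])/v[2]
def tri(a,b):
    o1,v1=ray('top',a);o2,v2=ray('side',b)
    A=np.stack([v1,-v2],1);t=np.linalg.lstsq(A,o2-o1,rcond=None)[0]
    p,q=o1+t[0]*v1,o2+t[1]*v2;return (p+q)/2,np.linalg.norm(p-q)
def proj(n,P):
    K,d,T=cal(n);return cv2.projectPoints(np.array(P,float).reshape(-1,1,3),cv2.Rodrigues(T[:3,:3])[0],T[:3,3],K,d)[0][:,0]
def save(im,f,crop=None,s=1):
    im=im[...,::-1]
    if crop: x0,y0,x1,y1=crop; im=im[y0:y1,x0:x1]
    cv2.imwrite('pics/'+f,cv2.resize(im,None,fx=s,fy=s,interpolation=cv2.INTER_CUBIC))
E
python3 - <<'E'
from h import *
a=snapshot('top');b=snapshot('side');np.save('t0.npy',a);np.save('s0.npy',b)
save(a,'t0.png',s=1.42);save(b,'s0.png',s=1.42)
for n in('top','side'):
    print(n,cal(n)[0][0,0],ray(n,(280,210)))
o=get_obs();print(o['orientation'],o['ee_pos'],o['force'],o['gripper_width'])
E
```

```text
top 497.45837356233443 (array([ 0.35437805, -0.04615386,  1.32795318]), array([ 0.11483044,  0.00706869, -0.99335996]))
side 410.32501704777025 (array([ 0.20742491, -1.07728771,  0.83916463]), array([ 0.24077679,  0.77386337, -0.58580033]))
[ 1.99056774e-01  9.79987618e-01 -7.93402296e-04 -2.00078053e-04] [0.22414223 0.52903778 0.22718623] [ 0.30963018  0.42131226 -0.47780246] 0.09120902070421312
```

View pics/t0.png

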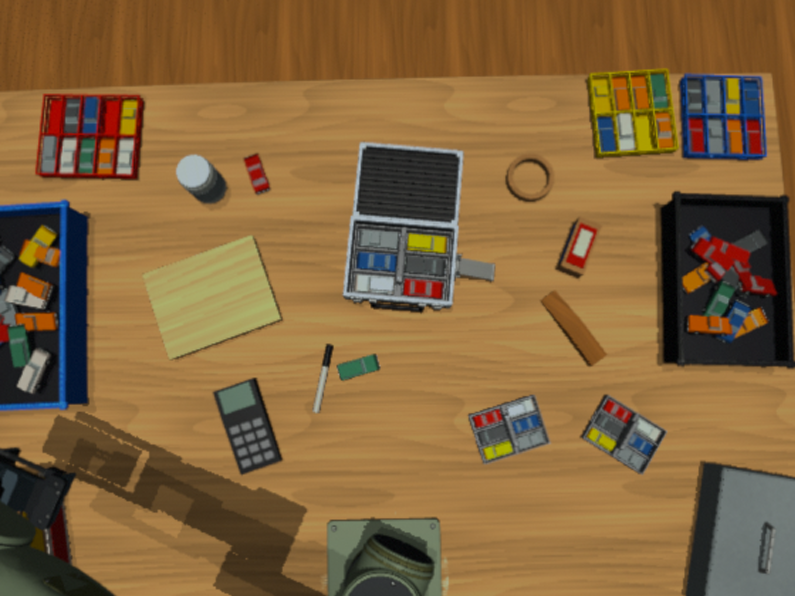

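View pics/s0.png

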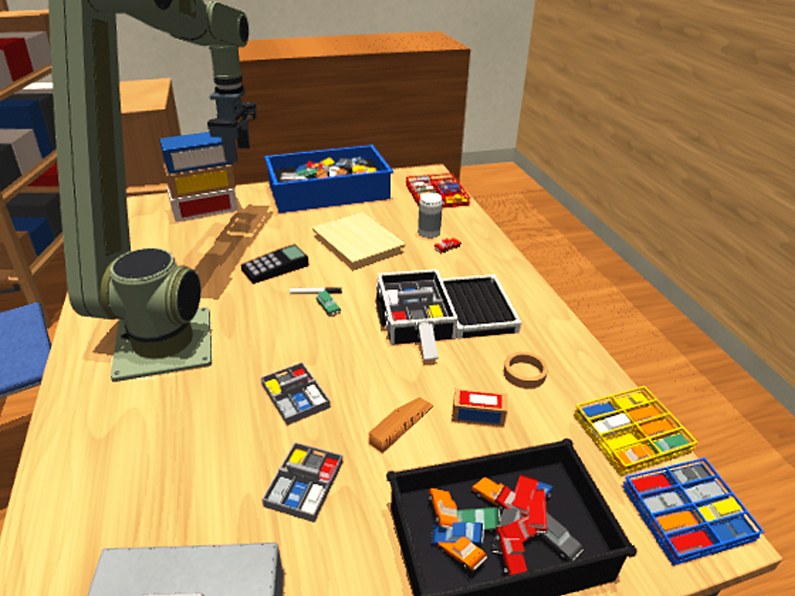

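Top view (enlarged ×1.42): the case is at (405,262), lid up and catch at (475,270). The wedge is at (573,328), the riser at (212,297).

Things that could be taken for the tray: grey tray in the case (405,262), small grey trays at (509,428) and (623,432), red tray (90,135), yellow tray (633,112) and blue tray (723,116). I choose the one in the case, as it is grey, the largest, and has a handle. For the wedge there is only (573,328); the carton is at (580,245).

```bash
python3 - <<'E'
from h import *
a=np.load('t0.npy');b=np.load('s0.npy')
A=cv2.resize(a[95:270,235:435],(800,700),interpolation=cv2.INTER_CUBIC)[:600]
save(a,'c1.png',(235,95,435,245+20),3.5)
save(b,'c2.png',(250,185,390,325),4.2)
E
```

```text
(no output)
```

View pics/c1.png

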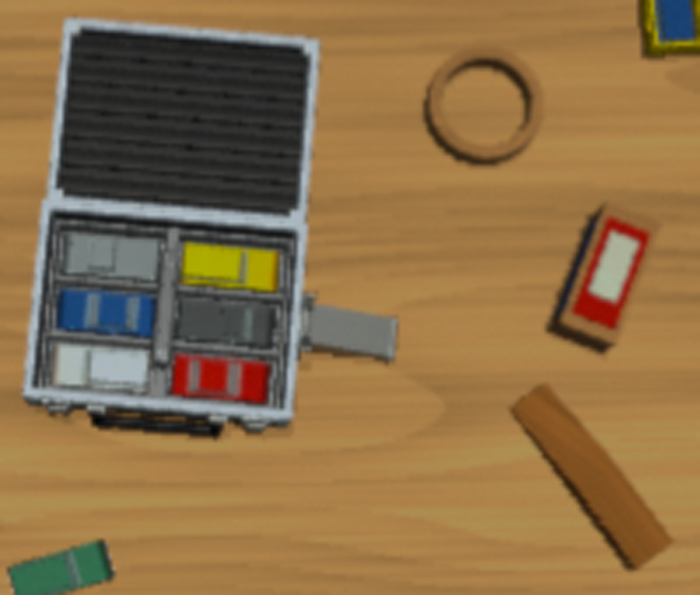

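View pics/c2.png

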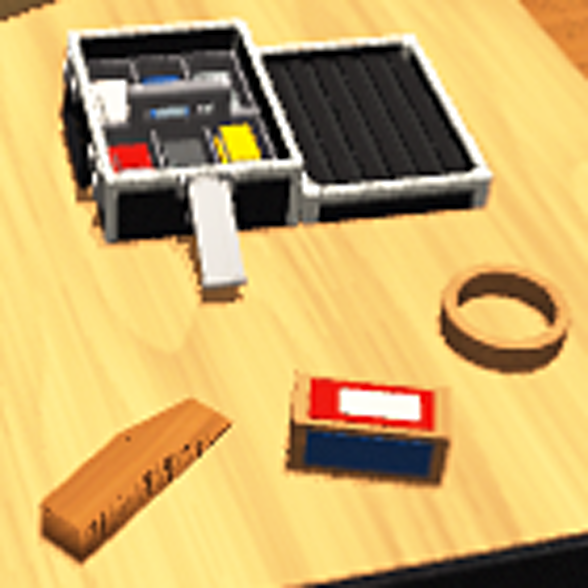

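The crops confirm it. In c1 the tray with its handle bar runs from (173,228) to (160,395), the catch lip is at (395,340), and the wedge's thin end is at (528,396) with its butt at (652,556). c2 agrees: the thick butt faces the camera at (60,525).

```bash
cat > m.py <<'E'
from h import *
f=lambda u,s,o:(np.array(u,float)+.5)/s-.5+np.array(o)
T=lambda u:f(u,3.5,(235,95)); S=lambda u:f(u,4.2,(250,185)); F=lambda u:f(u,1.42,(0,0))
def show(nm,a,b): p,e=tri(a,b);print(nm,p.round(4),'gap',round(e,4));return p
if __name__=='__main__':
    c=[show('case'+k,T(a),S(b)) for k,a,b in [('-x-y',(291,422),(103,182)),('+x-y',(304,213),(298,160)),('-x+y',(25,402),(70,32)),('+x+y',(47,200),(240,24))]]
    for k,a in [('-x-y',(291,422)),('+x-y',(304,213)),('-x+y',(25,402)),('+x+y',(47,200))]: print(k,atz('top',T(a),.06).round(4))
    show('buttR',T((672,541)),S((83,535)));show('buttL',T((632,570)),S((42,510)))
    show('thinR',T((545,385)),S((230,424)));show('thinL',T((512,408)),S((192,400)))
    print('wedge atz',[atz('top',T(p),z).round(4) for p,z in [((672,541),.032),((632,570),.032),((545,385),.005),((512,408),.005)]])
    show('lip+x',T((397,318)),S((243,282)));show('lip-x',T((392,360)),S((203,292)))
    show('h+x',T((173,228)),S((228,85)));show('h-x',T((160,395)),S((130,97)))
    r=[((143,274),(313,237)),((251,237),(364,213)),((281,320),(405,244)),((171,358),(354,267))]
    for a,b in r: show('riser',F(a),F(b));print(atz('top',F(a),.03).round(4))
E
python3 m.py
```

```text
case-x-y [ 0.4846 -0.1335  0.0601] gap 0.0013
case+x-y [ 0.6356 -0.1468  0.062 ] gap 0.0103
case-x+y [0.5071 0.0602 0.0628] gap 0.006
case+x+y [0.6539 0.0433 0.0584] gap 0.0041
-x-y [ 0.4853 -0.1336  0.06  ]
+x-y [ 0.6412 -0.1483  0.06  ]
-x+y [0.5045 0.0609 0.06  ]
+x+y [0.6556 0.0427 0.06  ]
buttR [ 0.3923 -0.4184  0.0271] gap 0.0003
buttL [ 0.373  -0.3888  0.0219] gap 0.0025
thinR [ 0.5155 -0.3339  0.0033] gap 0.0008
thinL [ 0.498  -0.3073  0.0043] gap 0.0003
wedge atz [array([ 0.3923, -0.4171,  0.032 ]), array([ 0.3716, -0.3859,  0.032 ]), array([ 0.5149, -0.3334,  0.005 ]), array([ 0.4977, -0.3071,  0.005 ])]
lip+x [ 0.5658 -0.2194  0.019 ] gap 0.0029
lip-x [ 0.5359 -0.2155  0.0126] gap 0.0001
h+x [ 0.62   -0.0483  0.0668] gap 0.0211
h-x [ 0.5189 -0.0409  0.064 ] gap 0.0245
riser [ 0.4917  0.4658 -0.0399] gap 0.16
[0.5614 0.4397 0.03  ]
riser [0.5568 0.2138 0.1521] gap 0.0877
[0.6267 0.236  0.03  ]
riser [0.531  0.1496 0.0897] gap 0.1396
[0.4693 0.1797 0.03  ]
riser [ 0.4676  0.4249 -0.1385] gap 0.1192
[0.4034 0.3838 0.03  ]
```

```bash
cat > fit.py <<'E'
from m import *
from scipy.optimize import least_squares
def fit(nm,obs,x0,zfree=False):
    def W(p,l):
        l=np.array(l,float);c,s=np.cos(p[2]),np.sin(p[2]);return np.array([p[0]+c*l[0]-s*l[1],p[1]+s*l[0]+c*l[1],l[2]+p[3]*zfree])
    r=lambda p:np.concatenate([proj(n,W(p,l))[0]-uv for n,l,uv in obs])
    s=least_squares(r,list(x0)+[0],loss='soft_l1');print(nm,s.x.round(4),'yawdeg',np.degrees(s.x[2]).round(2));print(r(s.x).reshape(-1,2).round(1).tolist());return s.x
if __name__=='__main__':
    h,k=.073,.098
    L=[(-h,-k,.06),(h,-k,.06),(-h,k,.06),(h,k,.06)]
    case=fit('case',[('top',l,T(a)) for l,a in zip(L,[(291,422),(304,213),(25,402),(47,200)])]+[('side',l,S(a)) for l,a in zip(L,[(103,182),(298,160),(70,32),(240,24)])],(.57,-.045,-.08),True)
    c,s=np.cos(case[2]),np.sin(case[2]);print('lip',case[0]+s*.172,case[1]-c*.172)
    L=[(-.076,-.017,.032),(-.076,.017,.032),(.076,-.017,.005),(.076,.017,.005)]
    fit('wedge',[('top',l,T(a)) for l,a in zip(L,[(672,541),(632,570),(545,385),(512,408)])]+[('side',l,S(a)) for l,a in zip(L,[(83,535),(42,510),(230,424),(192,400)])],(.445,-.36,.6),True)
    h,k=.085,.11;L=[(h,k,.03),(h,-k,.03),(-h,-k,.03),(-h,k,.03)]
    fit('riser',[('top',l,F(a)) for l,a in zip(L,[(143,274),(251,237),(281,320),(171,358)])]+[('side',l,F(a)) for l,a in zip(L,[(365,213),(405,244),(354,267),(313,237)])],(.515,.31,.4),True)
E
python3 fit.py
```

```text
case [ 0.5694 -0.0444 -0.1121  0.0012] yawdeg -6.42
[[0.0, -0.3], [0.8, 3.7], [-0.1, -1.3], [-0.8, 0.9], [0.6, -0.3], [0.6, 0.7], [-0.7, 0.3], [0.2, -1.0]]
lip 0.5501651378076047 -0.21528862866770648
wedge [ 0.4449 -0.3621  0.5958 -0.0045] yawdeg 34.14
[[0.2, 0.3], [1.4, -0.3], [-0.4, -0.7], [-1.0, 0.0], [-0.2, 0.0], [-0.5, -0.8], [0.4, 0.5], [-0.2, 0.4]]
riser [ 0.5187  0.3147  0.3274 -0.0182] yawdeg 18.76
[[0.1, 0.2], [0.8, -1.5], [-0.1, -1.0], [-0.6, 0.5], [-1.5, 2.5], [0.3, 2.9], [-0.9, -0.5], [-0.1, -3.8]]
```

```bash
cat > go.py <<'E'
import sys
from h import *
from scipy.spatial.transform import Rotation as R
# usage: go.py x y z toolYangle_deg  -> shift (cm), rotvec in tool axes
def go(x,y,z,a):
    o=get_obs();Rc=R.from_quat(o['orientation']);p=np.array(o['ee_pos']);a=np.radians(a)
    yv=np.array([np.cos(a),np.sin(a),0]);zv=np.array([0,0,-1.]);Rt=R.from_matrix(np.stack([np.cross(yv,zv),yv,zv],1))
    print('shift',(100*Rc.inv().apply(np.array([x,y,z])-p)).round(2),'turn',(Rc.inv()*Rt).as_rotvec().round(3))
    Y=Rc.apply([0,1,0]);print('at',p.round(4),'ty',np.degrees(np.arctan2(Y[1],Y[0])).round(2),'t',round(o['time'],2),'w',round(o['gripper_width'],4),'F',np.round(o['force'],1))
v=list(map(float,sys.argv[1:]))
for i in range(0,len(v),4): go(*v[i:i+4])
E
python3 go.py .46 .05 .22 0 .392 -.398 .15 -55.9
```

```text
shift [-40.41 -34.9    0.77] turn [-1.00e-03  1.00e-03  1.17e+00]
at [0.2241 0.529  0.2272] ty 67.04 t 0.1 w 0.0912 F [ 0.3  0.4 -0.5]
shift [-51.62 -78.8    7.84] turn [-1.000e-03  2.000e-03  2.146e+00]
at [0.2241 0.529  0.2272] ty 67.04 t 0.1 w 0.0912 F [ 0.3  0.4 -0.5]
```

```bash
python3 -m inch '[[-1,[-40.4,-34.9,0.8],[0,0,1.17]],[-1,[-40.4,-34.9,0.8],[0,0,1.17]],[-1,[-40.4,-34.9,0.8],[0,0,1.17]],[-1,[-40.4,-34.9,0.8],[0,0,1.17]],[-1,[-40.4,-34.9,0.8],[0,0,1.17]],[-1,[-40.4,-34.9,0.8],[0,0,1.17]],[-1,[-40.4,-34.9,0.8],[0,0,1.17]],[-1,[-40.4,-34.9,0.8],[0,0,1.17]]]'; python3 go.py .392 -.398 .15 -55.9
```

```text
time: 0.9
ee_pos: [0.4011, 0.1686, 0.2217]
orientation: [0.709, 0.705, -0.001, 0.0]
force: [-0.3, 1.2, -0.5]
gripper_width: 0.0912
shift [-56.65  -0.61   7.25] turn [0.    0.002 0.97 ]
at [0.4011 0.1686 0.2217] ty -0.3 t 0.9 w 0.0912 F [-0.3  1.2 -0.5]
```

```bash
python3 -m inch '[[-1,[-56.6,-0.6,7.2],[0,0,0.97]],[-1,[-56.6,-0.6,7.2],[0,0,0.97]],[-1,[-56.6,-0.6,7.2],[0,0,0.97]],[-1,[-56.6,-0.6,7.2],[0,0,0.97]],[-1,[-56.6,-0.6,7.2],[0,0,0.97]],[-1,[-56.6,-0.6,7.2],[0,0,0.97]],[-1,[-56.6,-0.6,7.2],[0,0,0.97]],[-1,[-56.6,-0.6,7.2],[0,0,0.97]]]'; python3 go.py .392 -.398 .10 -55.9
```

```text
time: 1.7
ee_pos: [0.3941, -0.2283, 0.1716]
orientation: [0.956, 0.293, -0.0, 0.0]
force: [0.9, -0.3, 0.6]
gripper_width: 0.0915
shift [-9.66 13.94  7.18] turn [ 0.001  0.001 -0.001]
at [ 0.3941 -0.2283  0.1716] ty -55.98 t 1.7 w 0.0915 F [ 0.9 -0.3  0.6]
```

```bash
python3 -m inch '[[-1,[-9.7,13.9,7.2],[0,0,0]],[-1,[-9.7,13.9,7.2],[0,0,0]],[-1,[-9.7,13.9,7.2],[0,0,0]],[-1,[-9.7,13.9,7.2],[0,0,0]],[-1,[-9.7,13.9,7.2],[0,0,0]],[-1,[-9.7,13.9,7.2],[0,0,0]]]'; python3 go.py .392 -.398 .018 -55.9
python3 - <<'E'
from h import *
a=snapshot('top');b=snapshot('side')
A=cv2.resize(a[180:290,340:470],(520,440),interpolation=2);B=cv2.resize(b[230:340,240:340],(400,440),interpolation=2)
cv2.imwrite('pics/g1.png',np.hstack([A[:,:400],B])[...,::-1])
E
```

```text
time: 2.3
ee_pos: [0.3907, -0.3976, 0.0989]
orientation: [0.956, 0.292, -0.001, -0.001]
force: [-0.3, 0.7, 0.7]
gripper_width: 0.0912
shift [0.1  0.12 8.09] turn [-0.002  0.001 -0.003]
at [ 0.3907 -0.3976  0.0989] ty -56.06 t 2.3 w 0.0912 F [-0.3  0.7  0.7]
```

View pics/g1.png

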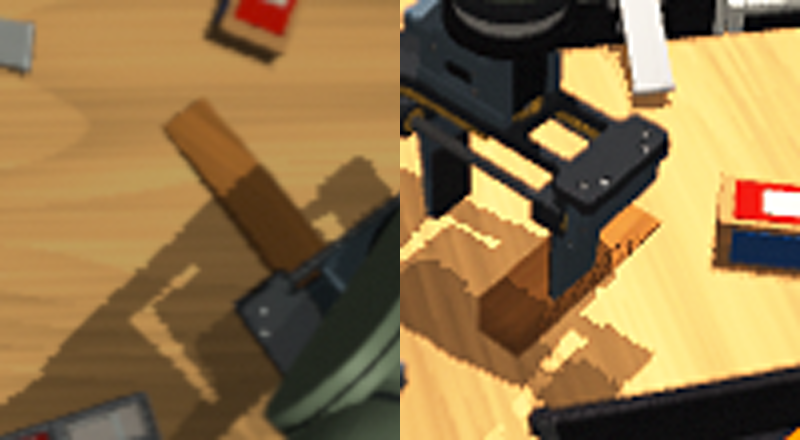

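The open fingers straddle the wedge's butt, seen at (290,260) in the top view and (570,250) in the side view. Going down to grip.

```bash
python3 -m inch '[[-1,[0.1,0.1,3],[0,0,0]],[-1,[0.1,0.1,6],[0,0,0]],[-1,[0.1,0.1,7.5],[0,0,0]],[-1,[0.1,0.1,8.1],[0,0,0]],[-1,[0.1,0.1,8.1],[0,0,0]],[0,[0.1,0.1,8.1],[0,0,0]],[1,[0.1,0.1,8.1],[0,0,0]],[1,[0.1,0.1,8.1],[0,0,0]]]'; python3 -m inch '[[1,[0,0,0],[0,0,0]],[1,[0,0,0],[0,0,0]],[1,[0,0,0],[0,0,0]],[1,[0,0,0],[0,0,0]]]'; python3 go.py .392 -.398 .04 -55.9
```

```text
time: 3.2
ee_pos: [0.3931, -0.3975, 0.0201]
orientation: [0.956, 0.293, 0.0, 0.001]
force: [0.4, -0.2, -0.3]
gripper_width: 0.07
time: 3.6
ee_pos: [0.3931, -0.3975, 0.0201]
orientation: [0.956, 0.293, 0.0, 0.001]
force: [0.7, -1.1, -0.2]
gripper_width: 0.0382
shift [-0.12 -0.02 -1.99] turn [ 0.002  0.001 -0.001]
at [ 0.3931 -0.3975  0.0201] ty -55.94 t 3.6 w 0.0382 F [ 0.7 -1.1 -0.2]
```

```bash
python3 -m inch '[[1,[0,0,0],[0,0,0]],[1,[0,0,0],[0,0,0]],[1,[0,0,0],[0,0,0]],[1,[0,0,-1.5],[0,0,0]],[1,[0,0,-3],[0,0,0]],[1,[0,0,-3],[0,0,0]]]'; 
python3 - <<'E'
import numpy as np
p=np.array([.5694,-.0444]);a=-.1121;c,s=np.cos(a),np.sin(a);M=np.array([[c,-s],[s,c]])
for xo in (-.12,.024): print(xo,'wedge',p+M@[xo,-.175],'tcp',p+M@[xo-.064,-.175])
E
python3 go.py .3731 -.2 .045 -96.4
```

```text
time: 4.2
ee_pos: [0.394, -0.3984, 0.0516]
orientation: [0.956, 0.293, 0.001, 0.003]
force: [0.3, 0.3, -0.2]
gripper_width: 0.0341
-0.12 wedge [ 0.43057676 -0.20487775] tcp [ 0.36697846 -0.19771836]
0.024 wedge [ 0.57367292 -0.22098636] tcp [ 0.51007463 -0.21382698]
shift [  9.38 -17.62   0.56] turn [ 0.005 -0.002  0.706]
at [ 0.394  -0.3984  0.0516] ty -55.94 t 4.2 w 0.0341 F [ 0.3  0.3 -0.2]
```

```bash
python3 go.py .38 -.35 .05 -96.4
```

```text
shift [ 1.55 -4.8   0.13] turn [ 0.005 -0.002  0.706]
at [ 0.394  -0.3984  0.0516] ty -55.94 t 4.2 w 0.0341 F [ 0.3  0.3 -0.2]
```

```bash
python3 -m inch '[[1,[1.5,-4.8,0.1],[0.005,-0.002,0.706]],[1,[1.5,-4.8,0.1],[0.005,-0.002,0.706]],[1,[1.5,-4.8,0.1],[0.005,-0.002,0.706]],[1,[1.5,-4.8,0.1],[0.005,-0.002,0.706]],[1,[1.5,-4.8,0.1],[0.005,-0.002,0.706]],[1,[1.5,-4.8,0.1],[0.005,-0.002,0.706]],[1,[1.5,-4.8,0.1],[0.005,-0.002,0.706]]]'; python3 go.py .367 -.198 .05 -96.4
```

```text
time: 4.9
ee_pos: [0.3793, -0.35, 0.0498]
orientation: [0.999, -0.055, -0.0, -0.0]
force: [0.5, 0.3, -1.1]
gripper_width: 0.0335
shift [ -2.88 -14.98  -0.02] turn [-0.     0.001  0.002]
at [ 0.3793 -0.35    0.0498] ty -96.26 t 4.9 w 0.0335 F [ 0.5  0.3 -1.1]
```

```bash
python3 -m inch '[[1,[-2.9,-15,0],[0,0,0]],[1,[-2.9,-15,0],[0,0,0]],[1,[-2.9,-15,0],[0,0,0]],[1,[-2.9,-15,0],[0,0,0]],[1,[-2.9,-15,0],[0,0,0]],[1,[-2.9,-15,1.5],[0,0,0]],[1,[-2.9,-15,2.5],[0,0,0]],[1,[-2.9,-15,2.9],[0,0,0]]]'; python3 go.py .367 -.198 .02 -96.4
python3 - <<'E'
from h import *
a=snapshot('top');b=snapshot('side');np.save('t2.npy',a);np.save('s2.npy',b)
A=cv2.resize(a[150:260,255:365],(440,440),interpolation=2);B=cv2.resize(b[190:300,220:310],(360,440),interpolation=2)
cv2.imwrite('pics/g2.png',np.hstack([A,B])[...,::-1])
E
```

```text
time: 5.7
ee_pos: [0.3667, -0.1985, 0.0199]
orientation: [0.998, -0.055, -0.001, -0.0]
force: [-2.0, 2.2, 23.0]
gripper_width: 0.0339
shift [ 0.03 -0.06 -0.01] turn [-0.001  0.002  0.002]
at [ 0.3667 -0.1985  0.0199] ty -96.31 t 5.7 w 0.0339 F [-2.   2.2 23. ]
```

View pics/g2.png

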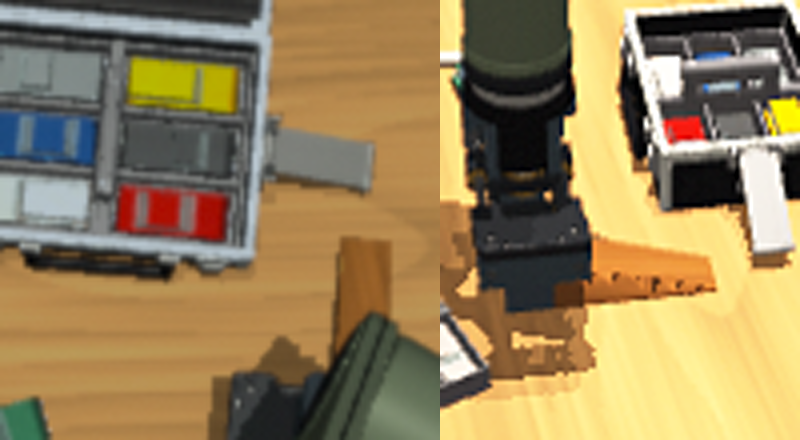

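Tip at (366,240) is in line with the lip at (368,165), about 3 mm to the outside, which suits the lip's outward travel. The wedge presses the table with 23 N, so I relieve that and slide it in.

```bash
python3 -m inch '[[1,[0,0,-0.05],[0,0,0]],[1,[0,0,-0.05],[0,0,0]],[1,[1,0,-0.05],[0,0,0]],[1,[2,0,-0.05],[0,0,0]]]'; python3 go.py .510 -.2138 .02 -96.4
```

```text
time: 6.2
ee_pos: [0.3878, -0.2011, 0.0211]
orientation: [0.998, -0.055, -0.0, -0.0]
force: [0.5, -0.9, -1.4]
gripper_width: 0.0339
shift [12.28 -0.08  0.11] turn [-0.     0.     0.001]
at [ 0.3878 -0.2011  0.0211] ty -96.33 t 6.2 w 0.0339 F [ 0.5 -0.9 -1.4]
```

```bash
python3 -m inch '[[1,[1,0,0.05],[0,0,0]],[1,[2,0,0.05],[0,0,0]],[1,[3,0,0.05],[0,0,0]],[1,[4,0,0.05],[0,0,0]],[1,[5,0,0.05],[0,0,0]],[1,[6,0,0.05],[0,0,0]]]'; python3 go.py .510 -.2138 .02 -96.4
```

```text
time: 6.8
ee_pos: [0.4399, -0.2054, 0.0197]
orientation: [0.998, -0.054, -0.009, -0.002]
force: [-18.3, 0.4, 14.5]
gripper_width: 0.0337
shift [ 7.06  0.08 -0.16] turn [-0.004  0.019  0.003]
at [ 0.4399 -0.2054  0.0197] ty -96.25 t 6.8 w 0.0337 F [-18.3   0.4  14.5]
```

```bash
python3 -m inch '[[1,[0.5,0.05,-0.1],[-0.004,0.015,0]],[1,[1.2,0.05,-0.1],[-0.004,0.015,0]],[1,[2,0.05,-0.1],[-0.004,0.015,0]],[1,[2.8,0.08,-0.1],[-0.004,0.015,0]],[1,[3.5,0.08,-0.1],[-0.004,0.015,0]]]'; python3 go.py .510 -.2138 .02 -96.4
python3 - <<'E'
from h import *
a=snapshot('top');b=snapshot('side')
A=cv2.resize(a[140:230,275:375],(400,360),interpolation=2);B=cv2.resize(b[190:280,230:330],(400,360),interpolation=2)
cv2.imwrite('pics/g3.png',np.hstack([A,B])[...,::-1])
E
```

```text
time: 7.3
ee_pos: [0.4661, -0.2076, 0.0196]
orientation: [0.998, -0.054, -0.012, -0.002]
force: [-22.7, 0.0, 18.5]
gripper_width: 0.0338
shift [ 4.43  0.14 -0.15] turn [-0.003  0.024  0.004]
at [ 0.4661 -0.2076  0.0196] ty -96.17 t 7.3 w 0.0338 F [-22.7   0.   18.5]
```

View pics/g3.png

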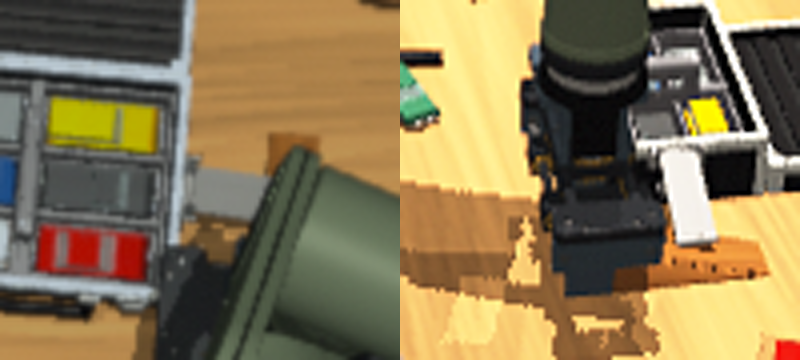

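The wedge has gone under the raised lip: its tip shows beyond it at (290,140) in the top view and (765,265) in the side view. Carrying on.

```bash
python3 -m inch '[[1,[0.8,0.05,-0.15],[-0.003,0.02,0]],[1,[1.6,0.05,-0.15],[-0.003,0.02,0]],[1,[2.4,0.1,-0.15],[-0.003,0.02,0]],[1,[3.2,0.1,-0.15],[-0.003,0.02,0]],[1,[4,0.1,-0.15],[-0.003,0.02,0]],[1,[4.6,0.14,-0.15],[-0.003,0.02,0]],[1,[4.6,0.14,-0.15],[-0.003,0.02,0]]]'; python3 go.py .510 -.2138 .02 -96.4
```

```text
time: 8.1
ee_pos: [0.5129, -0.2135, 0.0195]
orientation: [0.999, -0.054, -0.001, -0.001]
force: [-6.8, 1.2, 2.0]
gripper_width: 0.034
shift [-0.29  0.06 -0.05] turn [-0.001  0.003  0.004]
at [ 0.5129 -0.2135  0.0195] ty -96.17 t 8.1 w 0.034 F [-6.8  1.2  2. ]
```

```bash
python3 -m inch '[[1,[0,0,0],[0,0,0]],[-0.3,[0,0,0],[0,0,0]],[-0.3,[0,0,0],[0,0,0]],[-0.3,[0,0,0],[0,0,0]],[-0.3,[0,0,0],[0,0,0]],[-0.3,[0,0,-1],[0,0,0]],[-0.3,[0,0,-4],[0,0,0]],[-0.3,[0,0,-9],[0,0,0]]]'; python3 go.py .5694 -.0444 .2 -96.4
```

```text
time: 8.9
ee_pos: [0.5113, -0.2128, 0.1085]
orientation: [0.999, -0.054, -0.004, -0.002]
force: [-0.6, -1.0, -0.9]
gripper_width: 0.0588
shift [  3.89 -17.4   -9.13] turn [-0.003  0.009  0.004]
at [ 0.5113 -0.2128  0.1085] ty -96.17 t 8.9 w 0.0588 F [-0.6 -1.  -0.9]
```

```bash
python3 -m inch '[[-0.3,[0,0,-5],[0,0,0]],[-0.3,[0,0,-10],[0,0,0]],[-0.3,[-14,-30,-15],[0,0,0]],[-0.3,[-14,-30,-15],[0,0,0]],[-0.3,[-14,-30,-15],[0,0,0]],[-0.3,[-14,-30,-15],[0,0,0]],[-0.3,[-14,-30,-15],[0,0,0]],[-0.3,[-14,-30,-15],[0,0,0]]]'; python3 go.py .5694 -.0444 .2 -96.4
python3 - <<'E'
from h import *
a=snapshot('top');b=snapshot('side');np.save('t3.npy',a);np.save('s3.npy',b)
A=cv2.resize(a[95:225,240:360],(480,520),interpolation=2);B=cv2.resize(b[180:310,255:335],(320,520),interpolation=2)
cv2.imwrite('pics/g4.png',np.hstack([A,B])[...,::-1])
E
```

```text
time: 9.7
ee_pos: [0.4157, 0.0689, 0.2566]
orientation: [0.999, -0.054, -0.004, -0.002]
force: [1.9, 0.6, -0.8]
gripper_width: 0.0589
shift [16.55  9.62  5.5 ] turn [-0.004  0.007  0.003]
at [0.4157 0.0689 0.2566] ty -96.21 t 9.7 w 0.0589 F [ 1.9  0.6 -0.8]
```

View pics/g4.png

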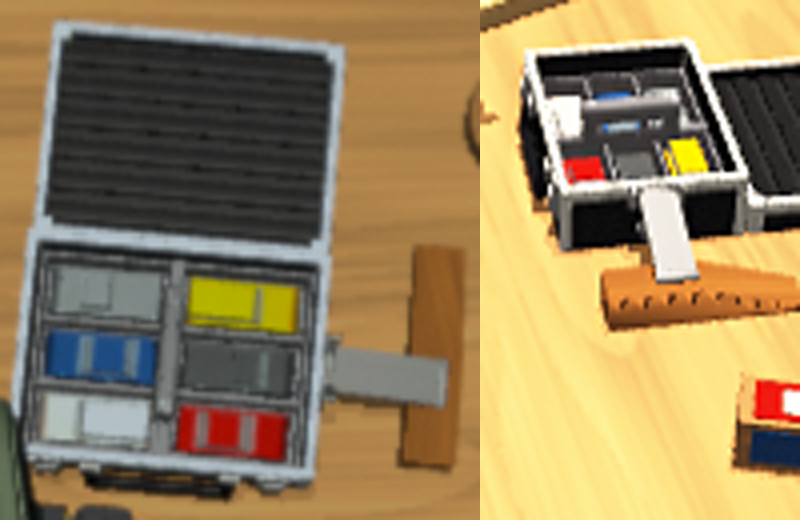

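```bash
python3 - <<'E'
from h import *
p=np.array([.5694,-.0444]);a=-.1121;c,s=np.cos(a),np.sin(a);M=np.array([[c,-s],[s,c]])
for n,u,z in [('tip',(438,248),.005),('butt',(425,467),.032),('lip+',(447,360),.036),('lip-',(443,406),.036),('hnd+',(180,263),.071),('hnd-',(162,455),.04),('wall+',(328,258),.06),('wall-',(312,482),.06),('L+',(32,235),.06),('L-',(14,458),.06)]:
    w=atz('top',((np.array(u)+.5)/4-.5+[240,95]),z);print(n,w.round(4),'case',(M.T@(w[:2]-p)).round(4))
b=np.load('s3.npy');a=np.load('t3.npy')
A=cv2.resize(a[145:225,240:325],(425,400),interpolation=2)
B=cv2.resize(b[180:247,260:322],(372,402),interpolation=2)[:400]
cv2.imwrite('pics/g5.png',np.hstack([A,B])[...,::-1])
E
```

```text
tip [ 0.6489 -0.2277  0.005 ] case [ 0.0995 -0.1732]
butt [ 0.4966 -0.2096  0.032 ] case [-0.0539 -0.1723]
lip+ [ 0.5666 -0.2263  0.036 ] case [ 0.0176 -0.1811]
lip- [ 0.5361 -0.2225  0.036 ] case [-0.0132 -0.1807]
hnd+ [ 0.6281 -0.0519  0.071 ] case [ 0.0591 -0.0009]
hnd- [ 0.5075 -0.0374  0.04  ] case [-0.0623  0.    ]
wall+ [ 0.6316 -0.1483  0.06  ] case [ 0.0734 -0.0963]
wall- [ 0.4855 -0.1332  0.06  ] case [-0.0734 -0.0977]
L+ [0.6514 0.0439 0.06  ] case [0.0716 0.097 ]
L- [0.5054 0.0575 0.06  ] case [-0.075   0.0941]
```

View pics/g5.png

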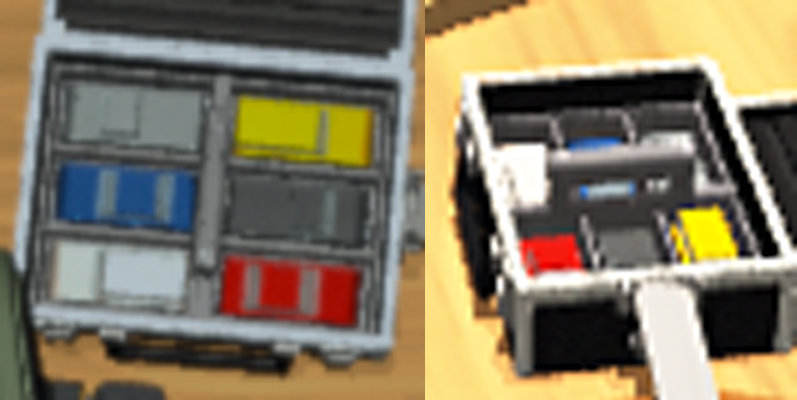

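Catch held open: the lip at (445,383) rests on the flat part of the wedge, whose top runs from about (431,360) to (425,467). The handle bar is centred on the case at (210,170) in g5. Next is the handle grasp.

```bash
python3 go.py .5694 -.0444 .14 -96.4 ; python3 -m inch '[[-0.3,[16.5,9.6,0],[0,0.007,0.003]],[-0.3,[16.5,9.6,0],[0,0.007,0.003]],[-0.3,[16.5,9.6,0],[0,0.007,0.003]],[-0.3,[16.5,9.6,5],[0,0.007,0.003]],[-0.3,[16.5,9.6,10],[0,0.007,0.003]],[-0.3,[16.5,9.6,11.6],[0,0.007,0.003]],[-0.3,[16.5,9.6,11.6],[0,0.007,0.003]]]'; python3 go.py .5694 -.0444 .056 -96.4; python3 -c "
from bench import *;print(get_obs()['q'])"
```

```text
shift [16.59 10.09 11.56] turn [-0.006  0.007  0.011]
at [0.4151 0.0718 0.2573] ty -95.75 t 9.8 w 0.0593 F [ 0.8 -1.   0. ]
time: 10.5
ee_pos: [0.5663, -0.0404, 0.1356]
orientation: [0.999, -0.052, -0.004, -0.003]
force: [-0.5, -0.1, -0.3]
gripper_width: 0.0596
shift [0.42 0.42 7.96] turn [-0.006  0.009  0.007]
at [ 0.5663 -0.0404  0.1356] ty -95.99 t 10.5 w 0.0596 F [-0.5 -0.1 -0.3]
[-0.09492583  0.38570694  1.71165988  0.00705927  1.05316507  1.57695121]
```

```bash
python3 -m inch '[[-0.3,[0.4,0.4,2],[-0.006,0.009,0.007]],[-0.3,[0.4,0.4,4],[-0.006,0.009,0.007]],[-0.3,[0.4,0.4,6],[-0.006,0.009,0.007]],[-0.3,[0.4,0.4,7.5],[-0.006,0.009,0.007]],[-0.3,[0.4,0.4,8],[-0.006,0.009,0.007]],[-0.3,[0.4,0.4,8],[-0.006,0.009,0.007]]]'; python3 go.py .5694 -.0444 .056 -96.4
```

```text
time: 11.1
ee_pos: [0.57, -0.0445, 0.0567]
orientation: [0.998, -0.056, 0.001, 0.0]
force: [-1.6, 0.2, -0.0]
gripper_width: 0.0592
shift [-0.06 -0.01  0.07] turn [ 0.    -0.002  0.   ]
at [ 0.57   -0.0445  0.0567] ty -96.4 t 11.1 w 0.0592 F [-1.6  0.2 -0. ]
```

```bash
python3 -m inch '[[1,[0,0,0],[0,0,0]],[1,[0,0,0],[0,0,0]],[1,[0,0,0],[0,0,0]],[1,[0,0,0],[0,0,0]],[1,[0,0,0],[0,0,0]],[1,[0,0,0],[0,0,0]],[1,[0,0,0],[0,0,0]]]'; python3 go.py .5694 -.0444 .056 -96.4
```

```text
time: 11.8
ee_pos: [0.57, -0.0442, 0.0568]
orientation: [0.998, -0.056, 0.001, -0.0]
force: [0.4, 1.9, 2.0]
gripper_width: 0.0143
shift [-0.06  0.02  0.08] turn [-0.    -0.002 -0.   ]
at [ 0.57   -0.0442  0.0568] ty -96.41 t 11.8 w 0.0143 F [0.4 1.9 2. ]
```

```bash
python3 -m inch '[[1,[0,0,0],[0,0,0]],[1,[0,0,-0.3],[0,0,0]],[1,[0,0,-0.7],[0,0,0]],[1,[0,0,-1.1],[0,0,0]]]'; python3 -c "
from bench import *;o=get_obs();print(o['moment'],o['force'])"
```

```text
time: 12.2
ee_pos: [0.5697, -0.0443, 0.0677]
orientation: [0.998, -0.056, 0.0, -0.0]
force: [0.3, -0.8, -2.2]
gripper_width: 0.0136
[-0.02050709  0.14819362  0.02637888] [ 0.3066383  -0.83377983 -2.16224529]
```

```bash
python3 -m inch '[[1,[0,0,-1],[0,0,0]],[1,[0,0,-2],[0,0,0]],[1,[0,0,-3],[0,0,0]],[1,[0,0,-4.5],[0,0,0]],[1,[0,0,-6],[0,0,0]],[1,[0,0,-8],[0,0,0]],[1,[0,0,-10],[0,0,0]],[1,[0,0,-10.5],[0,0,0]]]'; python3 -c "
from bench import *;o=get_obs();print(o['moment'],o['force'])"
python3 - <<'E'
from h import *
a=snapshot('top');b=snapshot('side');np.save('t4.npy',a);np.save('s4.npy',b)
A=cv2.resize(a[150:265,90:210],(480,460),interpolation=2);B=cv2.resize(b[130:245,210:290],(320,460),interpolation=2)
cv2.imwrite('pics/g6.png',np.hstack([A,B])[...,::-1])
E
```

```text
time: 13.0
ee_pos: [0.5711, -0.0445, 0.1759]
orientation: [0.998, -0.056, 0.003, -0.0]
force: [0.6, 0.7, -2.8]
gripper_width: 0.0139
[-0.04541587  0.16196913 -0.00078212] [ 0.63971605  0.71828907 -2.78984804]
```

View pics/g6.png

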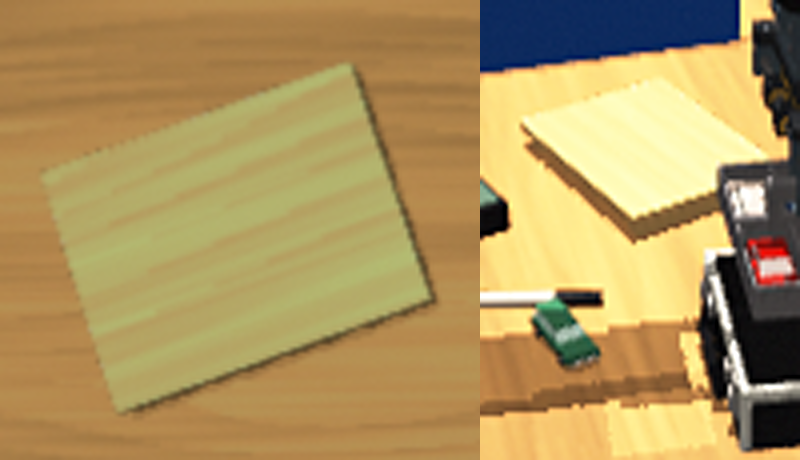

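Tray is clear of the case, about 3 N hanging. Riser top corners: top view (42,174), (353,65), (432,297), (121,411); side view (522,125), (655,78), (632,222).

```bash
python3 - <<'E'
from fit import *
h,k=.085,.11;L=[(h,k,.03),(h,-k,.03),(-h,-k,.03),(-h,k,.03)]
t=lambda u:f(u,4,(90,150)); s=lambda u:f((u[0]-480,u[1]),4,(210,130))
to=[('top',l,t(a)) for l,a in zip(L,[(42,174),(353,65),(432,297),(121,411)])]
so=[('side',L[1+1],s((632,222))),('side',L[3],s((522,125))),('side',L[0],s((655,78)))]
fit('both',to+so,(.515,.31,.33),True); fit('top',to,(.515,.31,.33)); fit('side',so,(.515,.31,.33)); 
E
python3 go.py .515 .31 .176 -71
```

```text
both [ 0.5166  0.3111  0.3295 -0.0052] yawdeg 18.88
[[0.0, -0.0], [-0.3, -0.9], [0.5, 0.5], [-0.4, 0.7], [0.3, -0.1], [-0.5, -0.2], [1.6, 0.9]]
top [0.5164 0.3095 0.3289 0.    ] yawdeg 18.85
[[-0.1, -0.3], [-0.1, -1.2], [0.8, 0.5], [-0.5, 0.7]]
side [0.513  0.3048 0.3446 0.    ] yawdeg 19.74
[[0.3, -0.3], [-1.4, -0.2], [0.6, 0.6]]
shift [ -9.42 -34.6   -0.23] turn [ 0.    -0.003 -0.443]
at [ 0.57   -0.0444  0.1739] ty -96.41 t 13.1 w 0.014 F [-0.4  0.1 -3.5]
```

```bash
python3 -m inch '[[1,[-0.5,-2,0],[0,0,-0.03]],[1,[-1.4,-5,0],[0,0,-0.08]],[1,[-2.4,-9,0],[0,0,-0.13]],[1,[-3.5,-13,0],[0,0,-0.18]],[1,[-4.6,-17,0],[0,0,-0.23]],[1,[-5.7,-21,0],[0,0,-0.28]],[1,[-6.8,-25,0],[0,0,-0.33]],[1,[-7.9,-29,0],[0,0,-0.38]]]'; python3 go.py .516 .310 .176 -71.1
```

```text
time: 13.9
ee_pos: [0.5227, 0.2539, 0.1724]
orientation: [0.991, 0.135, 0.0, 0.001]
force: [0.2, 0.1, -2.9]
gripper_width: 0.0142
shift [ 0.85 -5.58 -0.37] turn [ 0.001 -0.001 -0.06 ]
at [0.5227 0.2539 0.1724] ty -74.52 t 13.9 w 0.0142 F [ 0.2  0.1 -2.9]
```

```bash
python3 -m inch '[[1,[0.4,-2.5,0],[0,0,-0.03]],[1,[0.7,-4.5,0],[0,0,-0.05]],[1,[0.85,-5.6,0],[0,0,-0.06]],[1,[0.85,-5.6,2],[0,0,-0.06]],[1,[0.85,-5.6,4],[0,0,-0.06]],[1,[0.85,-5.6,6],[0,0,-0.06]],[1,[0.85,-5.6,7.4],[0,0,-0.06]],[1,[0.85,-5.6,7.4],[0,0,-0.06]]]'; python3 go.py .516 .310 .082 -71.1
python3 - <<'E'
from h import *
a=snapshot('top');b=snapshot('side');np.save('t5.npy',a);np.save('s5.npy',b)
A=cv2.resize(a[150:265,90:210],(480,460),interpolation=2);B=cv2.resize(b[130:245,210:290],(320,460),interpolation=2)
cv2.imwrite('pics/g7.png',np.hstack([A,B])[...,::-1])
E
```

```text
time: 14.7
ee_pos: [0.5142, 0.3083, 0.0954]
orientation: [0.986, 0.164, -0.003, 0.002]
force: [-0.5, -0.1, -3.8]
gripper_width: 0.0139
shift [ 0.23 -0.1   1.34] turn [ 0.003  0.006 -0.   ]
at [0.5142 0.3083 0.0954] ty -71.12 t 14.7 w 0.0139 F [-0.5 -0.1 -3.8]
```

View pics/g7.png

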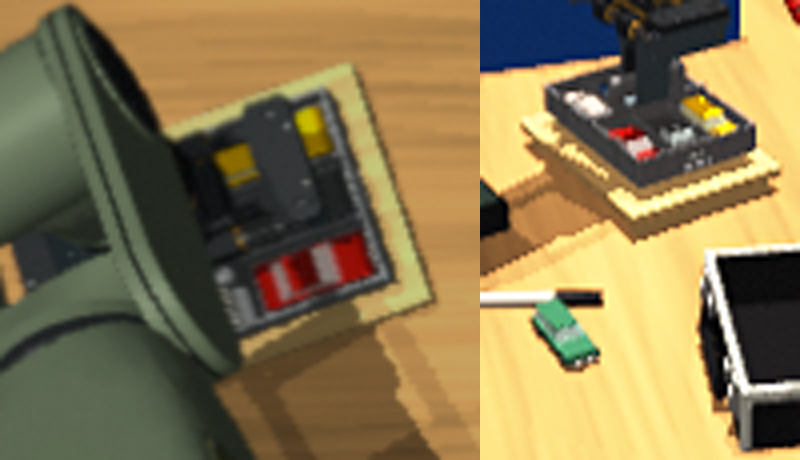

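The tray hovers square and centred over the riser, with even plywood margins at (400,200) in the top view. Lowering it.

```bash
python3 -m inch '[[1,[0.2,-0.1,0.3],[0.003,0.006,0]],[1,[0.2,-0.1,0.6],[0.003,0.006,0]],[1,[0.2,-0.1,0.9],[0.003,0.006,0]],[1,[0.2,-0.1,1.05],[0.003,0.006,0]],[1,[0.2,-0.1,1.15],[0.003,0.006,0]],[1,[0.2,-0.1,1.15],[0.003,0.006,0]]]'; python3 go.py .516 .310 .082 -71.1
```

```text
time: 15.4
ee_pos: [0.5175, 0.3111, 0.0865]
orientation: [0.986, 0.164, 0.003, -0.001]
force: [-0.5, -0.4, -3.9]
gripper_width: 0.014
shift [-0.18  0.06  0.44] turn [-0.001 -0.005 -0.   ]
at [0.5175 0.3111 0.0865] ty -71.1 t 15.4 w 0.014 F [-0.5 -0.4 -3.9]
```

```bash
python3 -m inch '[[1,[-0.1,0,0.1],[0,-0.003,0]],[1,[-0.1,0,0.2],[0,-0.003,0]],[1,[-0.1,0,0.3],[0,-0.003,0]],[1,[-0.1,0,0.4],[0,-0.003,0]],[1,[-0.1,0,0.4],[0,-0.003,0]]]'; python3 go.py .516 .310 .082 -71.1
```

```text
time: 15.9
ee_pos: [0.5165, 0.3108, 0.0823]
orientation: [0.986, 0.164, 0.001, -0.001]
force: [0.6, -0.9, -3.2]
gripper_width: 0.0136
shift [-0.07  0.06  0.03] turn [-0.001 -0.002 -0.   ]
at [0.5165 0.3108 0.0823] ty -71.1 t 15.9 w 0.0136 F [ 0.6 -0.9 -3.2]
```

```bash
python3 -m inch '[[1,[0,0,0.05],[0,0,0]],[1,[0,0,0.1],[0,0,0]],[1,[0,0,0.1],[0,0,0]]]';python3 -m inch '[[1,[0,0,0.05],[0,0,0]],[1,[0,0,0.1],[0,0,0]],[1,[0,0,0.1],[0,0,0]]]'
```

```text
time: 16.2
ee_pos: [0.5166, 0.3108, 0.0818]
orientation: [0.986, 0.164, 0.001, -0.001]
force: [-1.1, 0.1, 1.7]
gripper_width: 0.0136
time: 16.5
ee_pos: [0.5166, 0.3108, 0.0818]
orientation: [0.986, 0.164, 0.001, -0.001]
force: [-2.9, -1.9, 6.4]
gripper_width: 0.0141
```

Touchdown with 6 N. Release and go straight up.

```bash
python3 -m inch '[[0.4,[0,0,0],[0,0,0]],[-0.2,[0,0,0],[0,0,0]],[-0.2,[0,0,0],[0,0,0]],[-0.2,[0,0,0],[0,0,0]],[-0.2,[0,0,0],[0,0,0]],[-0.2,[0,0,0],[0,0,0]]]'; python3 -m inch '[[-0.3,[0,0,-1],[0,0,0]],[-0.3,[0,0,-3],[0,0,0]],[-0.3,[0,0,-7],[0,0,0]],[-0.3,[0,0,-12],[0,0,0]],[-0.3,[0,0,-15],[0,0,0]],[-0.3,[0,0,-15],[0,0,0]]]'; python3 go.py .5113 -.2128 .18 -96.2
```

```text
time: 17.1
ee_pos: [0.5166, 0.3108, 0.0817]
orientation: [0.986, 0.164, 0.001, -0.001]
force: [-0.7, -0.2, 0.5]
gripper_width: 0.0544
time: 17.7
ee_pos: [0.5186, 0.3119, 0.2382]
orientation: [0.986, 0.164, 0.007, -0.003]
force: [-0.0, 1.0, 0.1]
gripper_width: 0.0592
shift [-17.77  49.42   5.38] turn [-0.007 -0.014  0.438]
at [0.5186 0.3119 0.2382] ty -71.1 t 17.7 w 0.0592 F [-0.   1.   0.1]
```

```bash
python3 -m inch '[[-0.3,[-17.8,49.4,0],[-0.007,-0.014,0.438]],[-0.3,[-17.8,49.4,0],[-0.007,-0.014,0.438]],[-0.3,[-17.8,49.4,0],[-0.007,-0.014,0.438]],[-0.3,[-17.8,49.4,0],[-0.007,-0.014,0.438]],[-0.3,[-17.8,49.4,0],[-0.007,-0.014,0.438]],[-0.3,[-17.8,49.4,0],[-0.007,-0.014,0.438]],[-0.3,[-17.8,49.4,0],[-0.007,-0.014,0.438]],[-0.3,[-17.8,49.4,0],[-0.007,-0.014,0.438]]]'; python3 go.py .511 -.2132 .18 -96.2
```

```text
time: 18.5
ee_pos: [0.5109, -0.0913, 0.233]
orientation: [0.999, -0.054, -0.0, 0.0]
force: [0.4, -0.2, 0.6]
gripper_width: 0.0595
shift [ 1.33 12.11  5.3 ] turn [0.    0.001 0.   ]
at [ 0.5109 -0.0913  0.233 ] ty -96.2 t 18.5 w 0.0595 F [ 0.4 -0.2  0.6]
```

```bash
python3 -m inch '[[-0.3,[1.3,12.1,0],[0,0,0]],[-0.3,[1.3,12.1,0],[0,0,0]],[-0.3,[1.3,12.1,0],[0,0,0]],[-0.3,[1.3,12.1,5],[0,0,0]],[-0.3,[1.3,12.1,10],[0,0,0]],[-0.3,[1.3,12.1,13],[0,0,0]],[-0.3,[1.3,12.1,13],[0,0,0]]]'; python3 go.py .511 -.2132 .021 -96.2
```

```text
time: 19.2
ee_pos: [0.5069, -0.2116, 0.0984]
orientation: [0.999, -0.054, -0.006, -0.002]
force: [-0.6, -0.3, -0.0]
gripper_width: 0.0592
shift [0.51 0.14 7.74] turn [-0.003  0.011 -0.   ]
at [ 0.5069 -0.2116  0.0984] ty -96.21 t 19.2 w 0.0592 F [-0.6 -0.3 -0. ]
```

```bash
python3 -m inch '[[-0.3,[0.3,0.1,2.5],[-0.003,0.011,0]],[-0.3,[0.3,0.1,5],[-0.003,0.011,0]],[-0.3,[0.3,0.1,7],[-0.003,0.011,0]],[-0.3,[0.3,0.1,7.7],[-0.003,0.011,0]],[-0.3,[0.3,0.1,7.7],[-0.003,0.011,0]],[0.3,[0.3,0.1,7.7],[-0.003,0.011,0]],[1,[0.3,0.1,7.7],[-0.003,0.011,0]],[1,[0.3,0.1,7.7],[-0.003,0.011,0]]]'; python3 -m inch '[[1,[0,0,0],[0,0,0]],[1,[0,0,0],[0,0,0]],[1,[0,0,0],[0,0,0]],[1,[0,0,0],[0,0,0]]]'; python3 go.py .36 -.196 .0215 -96.3
```

```text
time: 20.0
ee_pos: [0.5097, -0.2129, 0.0226]
orientation: [0.999, -0.054, 0.001, 0.0]
force: [-0.4, 0.1, 0.3]
gripper_width: 0.038
time: 20.4
ee_pos: [0.5096, -0.2128, 0.0227]
orientation: [0.999, -0.054, 0.001, 0.0]
force: [-0.8, 0.1, 1.4]
gripper_width: 0.0339
shift [-15.05  -0.05   0.1 ] turn [ 0.    -0.002  0.001]
at [ 0.5096 -0.2128  0.0227] ty -96.22 t 20.4 w 0.0339 F [-0.8  0.1  1.4]
```

```bash
python3 -m inch '[[1,[0,0,0],[0,0,0]],[1,[-1,0,0],[0,0,0]],[1,[-3,0,0],[0,0,0]],[1,[-5,0,0],[0,0,0]],[1,[-7.5,0,0],[0,0,0]],[1,[-10,0,0],[0,0,0]],[1,[-13,0,0],[0,0,0]],[1,[-15,0,0],[0,0,0]]]'; python3 go.py .37 -.35 .04 -96.3 .394 -.397 .03 -56
```

```text
time: 21.2
ee_pos: [0.3584, -0.196, 0.0227]
orientation: [0.999, -0.054, 0.001, 0.0]
force: [1.4, 0.4, -0.1]
gripper_width: 0.0338
shift [ 2.83 15.18 -1.72] turn [ 0.    -0.001  0.002]
at [ 0.3584 -0.196   0.0227] ty -96.21 t 21.2 w 0.0338 F [ 1.4  0.4 -0.1]
shift [ 5.72 19.59 -0.72] turn [ 0.001 -0.001 -0.702]
at [ 0.3584 -0.196   0.0227] ty -96.21 t 21.2 w 0.0338 F [ 1.4  0.4 -0.1]
```

```bash
python3 -m inch '[[1,[0,0,-1.5],[0,0,0]],[1,[0,0,-2.7],[0,0,0]],[1,[1,3,-2.7],[0,0,0]],[1,[1,7,-2.7],[0,0,0]],[1,[1,10,-2.7],[0,0,-0.1]],[1,[2,12,-2.7],[0,0,-0.25]],[1,[3,14,-2.7],[0,0,-0.4]],[1,[4,16,-2.7],[0,0,-0.55]]]'; python3 go.py .394 -.397 .0485 -56
```

```text
time: 22.0
ee_pos: [0.38, -0.36, 0.0498]
orientation: [0.975, 0.222, 0.0, 0.0]
force: [-0.3, -0.2, -0.0]
gripper_width: 0.0336
shift [-0.34  3.94  0.13] turn [ 0.    -0.    -0.146]
at [ 0.38   -0.36    0.0498] ty -64.37 t 22.0 w 0.0336 F [-0.3 -0.2 -0. ]
```

```bash
python3 -m inch '[[1,[-0.3,2,0.1],[0,0,-0.07]],[1,[-0.3,3.9,0.1],[0,0,-0.146]],[1,[-0.3,3.9,0.1],[0,0,-0.146]],[1,[-0.3,3.9,1],[0,0,-0.146]],[1,[-0.3,3.9,1.8],[0,0,-0.146]],[1,[-0.3,3.9,2.3],[0,0,-0.146]],[1,[-0.3,3.9,2.5],[0,0,-0.146]],[1,[-0.3,3.9,2.5],[0,0,-0.146]]]'; python3 go.py .394 -.397 .0227 -56
```

```text
time: 22.8
ee_pos: [0.3939, -0.3959, 0.0243]
orientation: [0.956, 0.292, -0.0, -0.0]
force: [0.5, 0.3, -0.9]
gripper_width: 0.034
shift [-0.05  0.1   0.16] turn [-0.001 -0.     0.   ]
at [ 0.3939 -0.3959  0.0243] ty -56.0 t 22.8 w 0.034 F [ 0.5  0.3 -0.9]
```

```bash
python3 -m inch '[[1,[0,0,0.1],[0,0,0]],[1,[0,0,0.15],[0,0,0]],[1,[0,0,0.15],[0,0,0]],[0.2,[0,0,0.15],[0,0,0]],[-0.3,[0,0,0.15],[0,0,0]],[-0.3,[0,0,0.15],[0,0,0]],[-0.3,[0,0,0.15],[0,0,0]],[-0.3,[0,0,0.15],[0,0,0]]]'; python3 -m inch '[[-0.3,[0,0,0],[0,0,0]],[-0.3,[0,0,-1],[0,0,0]],[-0.3,[0,0,-4],[0,0,0]],[-0.3,[0,0,-9],[0,0,0]],[-0.3,[0,0,-14],[0,0,0]],[-0.3,[0,0,-19],[0,0,0]],[-0.3,[0,0,-21],[0,0,0]]]'; python3 go.py .3 -.1 .25 -56
```

```text
time: 23.6
ee_pos: [0.3939, -0.3959, 0.0228]
orientation: [0.956, 0.292, 0.0, -0.0]
force: [0.1, 0.5, -0.1]
gripper_width: 0.0592
time: 24.3
ee_pos: [0.3953, -0.3975, 0.2393]
orientation: [0.956, 0.292, 0.002, 0.004]
force: [0.9, -0.3, 0.2]
gripper_width: 0.0592
shift [  8.73 -29.98  -1.32] turn [ 0.009 -0.002  0.   ]
at [ 0.3953 -0.3975  0.2393] ty -56.0 t 24.3 w 0.0592 F [ 0.9 -0.3  0.2]
```

```bash
python3 -m inch '[[-0.3,[10,-29,-1],[0,0,0]],[-0.3,[10,-29,-1],[0,0,0]],[-0.3,[10,-29,-1],[0,0,0]],[-0.3,[10,-29,-1],[0,0,0]],[-0.3,[10,-29,-1],[0,0,0]],[-0.3,[10,-29,-1],[0,0,0]],[-0.3,[10,-29,-1],[0,0,0]],[-0.3,[10,-29,-1],[0,0,0]]]'
python3 - <<'E'
from h import *
a=snapshot('top');b=snapshot('side');np.save('t6.npy',a);np.save('s6.npy',b)
A=cv2.resize(a[85:350,90:440],(700,530),interpolation=2)
cv2.imwrite('pics/f1.png',A[...,::-1])
E
```

```text
time: 25.1
ee_pos: [0.3159, -0.1003, 0.2478]
orientation: [0.956, 0.294, 0.003, 0.005]
force: [-0.5, -0.5, -0.4]
gripper_width: 0.059
```

View pics/f1.png

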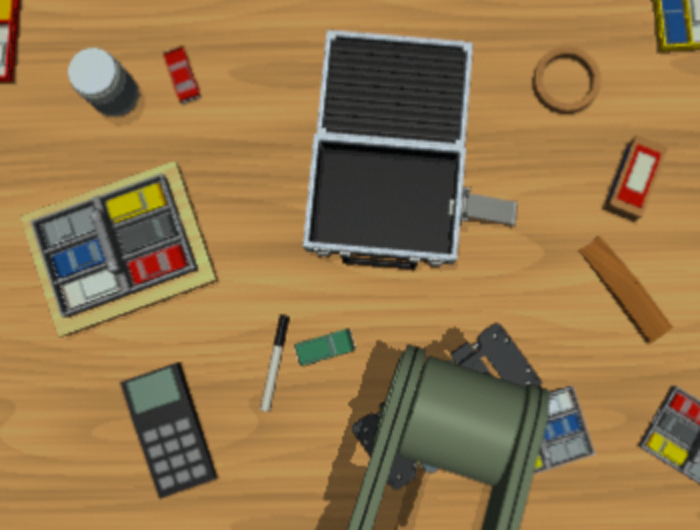

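All as wanted in f1: tray on the riser (117,248), catch shut (490,207), wedge flat at (625,290), bystanders in place. A numeric check of the centring:

```bash
python3 - <<'E'
from fit import *
g=lambda u:f(u,2,(90,85))
h,k=.066,.091;L=[(h,k,.06),(h,-k,.06),(-h,-k,.06),(-h,k,.06)]
fit('tray',[('top',l,g(a)) for l,a in zip(L,[(36,231),(177,176),(198,260),(63,316)])],(.516,.31,.33))
h,k=.085,.11;L=[(h,k,.03),(h,-k,.03),(-h,-k,.03),(-h,k,.03)]
fit('riser',[('top',l,g(a)) for l,a in zip(L,[(22,218),(178,163),(216,279),(61,334)])],(.516,.31,.33))
a=np.load('t0.npy').astype(int);b=np.load('t6.npy').astype(int);d=np.abs(a-b).max(2)
for n,(x0,y0,x1,y1) in dict(can=(120,105,160,145),carb=(168,105,192,138),tape=(352,105,392,142),carton=(388,150,425,195),cara=(234,245,270,270),marker=(215,240,238,295),reader=(148,262,205,335),case=(240,140,325,152)).items(): print(n,(d[y0:y1,x0:x1]>60).sum())
o=get_obs();print(o['time'],o['force'].__str__())
E
```

```text
tray [0.5153 0.3029 0.3084 0.    ] yawdeg 17.67
[[-0.1, -5.3], [-4.3, -0.4], [0.5, 5.4], [0.8, 0.4]]
riser [0.5156 0.308  0.3258 0.    ] yawdeg 18.67
[[-0.1, -0.8], [-0.3, -1.2], [1.1, 0.5], [-0.4, 1.6]]
can 0
carb 0
tape 0
carton 0
cara 0
marker 0
reader 7
case 0
25.2 [ 0.7858391  -0.02036456  0.29537398]
```

My hand-read tray corners are poor, with 5 px residuals, so I segment the tray against the plywood instead.

```bash
python3 - <<'E'
from fit import *
a=np.load('t6.npy');r=np.zeros(a.shape[:2],np.uint8)
q=np.array([f(u,2,(90,85)) for u in [(22,218),(178,163),(216,279),(61,334)]]);c=q.mean(0);q=(c+(q-c)*.95)
cv2.fillPoly(r,[q.round().astype(np.int32)],1)
g=a.astype(int);ply=(g[...,0]>130)&(g[...,1]>125)&(g[...,0]-g[...,2]>45)&(abs(g[...,0]-g[...,1])<45)
m=(r>0)&~ply;m=cv2.morphologyEx(m.astype(np.uint8),cv2.MORPH_OPEN,np.ones((3,3)))
n,l,s,_=cv2.connectedComponentsWithStats(m);i=1+s[1:,4].argmax();pts=cv2.findNonZero((l==i).astype(np.uint8))
hull=cv2.convexHull(pts);box=cv2.boxPoints(cv2.minAreaRect(hull));print(box.round(1).tolist(),s[i])
w=np.array([atz('top',p,.045)[:2] for p in box]);print(w.round(4),'c',w.mean(0).round(4),[np.linalg.norm(w[k]-w[k-1]).round(4) for k in range(4)])
e=[w[k]-w[k-1] for k in range(4)];print([np.degrees(np.arctan2(v[1],v[0])).round(1) for v in e])
v=a[155:260,95:205][...,::-1];v=cv2.resize(v,None,fx=5,fy=5);cv2.imwrite('pics/f2.png',v)
E
```

```text
[[103.0999984741211, 194.5], [172.0, 170.39999389648438], [189.60000610351562, 220.5], [120.5999984741211, 244.60000610351562]] [ 106  172   83   72 3494]
[[0.5543 0.4272]
 [0.6142 0.2448]
 [0.4807 0.1983]
 [0.4218 0.3782]] c [0.5177 0.3121] [np.float64(0.1413), np.float64(0.192), np.float64(0.1414), np.float64(0.1893)]
[np.float64(20.3), np.float64(-71.8), np.float64(-160.8), np.float64(108.1)]
```

```bash
python3 -c "
from bench import *
print(job_done())"
```

```text
the job is handed in; nothing more can be done
None
```

The job is done and handed in at about 25 s of the 64 s allowed. I slid the wedge under the catch lip until the lip sat on its flat top, and it held the catch open by itself. The tray came straight up by its handle and went down on the riser. I then pulled the wedge out and laid it flat on the bare table where it first lay, roughly 10 cm from the catch.

**Forces:**
- The tray came up without resistance; the load read only about its own weight, 2–4 N.
- It touched down on the riser at up to 6 N.
- The highest wrist force I read was about 29 N, while driving the wedge in. Before that, the wedge pressed the table with 23 N for a moment.

**Last checks:**
- **Final top picture:** the catch is shut, the wedge is flat, the case is empty, and the tray is square on the riser.
- **Tray centring:** by segmentation, the tray centre is (0.518, 0.312) m and its yaw about 19°. The riser is at (0.516, 0.310) m and 18.9°, so the tray is about 3 mm off at most, within what I could measure.
- **Bystanders:** comparing pictures from before and after, all were unchanged. The 7 pixels that differed at the card reader I put down to noise or shadow.

**What failed or disagreed:**
- A first centring check from corners I read by eye gave (0.515, 0.303) m with 5-pixel errors. I set it aside for the segmentation result. That segmentation made the tray about 9 mm too large, probably because of wall faces and shadow.
- A last close-up of the tray could not be viewed because I had reached the 12-picture limit.

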